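# Fetch stray vials from under the riser shelf with a flat scoop

### The arm

A 6-joint arm with a two-finger parallel gripper is mounted at the origin on the work surface. World frame = base frame: x ahead of the robot, y to its left, z up, the work surface at z = 0. Lengths are in m, angles in rad, forces in N, time in s.
With the tool pointing down it reaches from about 0.375 to 0.975 m from the base axis. Payload 3.8 kg.
Tool frame: the origin (TCP) lies at the very end of the fingers, on their centre line; the grasp point (between the pads) lies 19 mm behind it; z points along the fingers, y is the line along which they close (so a half turn about z gives the same grasp; the last joint's range is limited). The gripper opens to 85 mm and grips with 20 to 120 N. Pads are 22 mm wide; open, the fingers measure 114 mm over their backs; the gripper's body (76 mm by 85 mm) begins 54 mm behind the grasp point. The pads swing forward as they close: fully open they stand 13 mm farther back than shut.
Start: joints at [1.184, 0.264, 1.604, -0, 1.274, -0.037], TCP at [0.231, 0.634, 0.231] pointing down, gripper open.
Joint ranges: [-2.63, 2.63], [-0.94, 2.18], [0.31, 2.57], [-1.31, 4.45], [0, 2.66], [-2.55, 2.55]. Speed limits (rad/s): [2.57, 2.57, 3.14, 3.14, 3.14, 3.14].

### API

Orientations are given as a rotation vector (axis times angle).
In Python, from workcell import read_state, read_camera, calibration, finish_job gives the robot as it stands.
- The arm moves only by the tool step_arm, never from a script. Its argument "commands" is a list of rows, each an object of numbers: "fingers": the gripper's target within -1 to 1 (shut at 1, half-way at 0, fully open at -1); "dx", "dy", "dz": the shift along the tool's x, y, z in m; "roll": the turn about the tool's z in degrees. In form: [{"fingers": .., "dx": .., "dy": .., "dz": .., "roll": ..}, ...]. A call has 1 to 8 rows; each row is the pose to reach, as a shift and turn from the pose commanded when the call began, along the tool's axes at that moment; what a row does not reach only later rows make up. A row lasts 1/8 s, in which the tool goes at most 62.5 mm and 10.7 degrees, less where a joint would pass 70% of its speed; a pose out of reach is approached as far as the arm can. A call with a gripper value outside its range is refused whole. The fingers move at their own pace and stop on an object; "squeeze" is the grip in N (left out, the last holds). Time passes only in rows, so rows that repeat a pose let the fingers close. It gives the time, the measured TCP pose, the force, the opening and the grip force at its end, in the units of the state.
- read_state(): the state, without advancing time (a new reading comes with each control period).
- read_camera(name): name is "scene" or "side" or "wrist"; returns (picture, depth): 400x640x3 uint8, blue, green, red; 400x640 float32, m along the optical axis (not along the pixel's ray), 0 where there is no reading.
- calibration(name): a dict with "intrinsics" (3x3 intrinsics, pixels), "k1" (the pictures are not rectified: a ray, as slopes to the right and down, at radius r is drawn at 1 + k1 r^2 times it, then the intrinsics apply), "world_to_cam" (4x4, takes a point from world to camera coordinates). Camera axes: x right, y up, looking along -z (the intrinsics and any distortion apply to the point x, -y, -z); pixel columns grow to the right and rows downward; lengths in m; the calibration is good to about 2 mm. A picture is of the moment at which its call begins: read the wrist's pose just before it. calibration takes no time and is no camera call; for the wrist camera it gives the pose at the moment of the call.
- finish_job(): hands the job in; it is judged then, once.
The state is a dict: "time": time; "q": joint angles; "joint_vel": joint speeds; "joint_torque": joint torques, N m; "tool_pos": TCP position; "tcp_rot": TCP orientation; "wrist_force": force on the tool from outside, world axes, zero at the start; "torque": the same for the moment, N m; "width": opening from 0.0 (shut) to 1.0 (fully open); "grip_force": force on a finger pad.
Only numpy, scipy, OpenCV 4.12 (cv2) and the standard library are available. Lean on these libraries where they do the work, as an engineer would, in place of code of your own. Each camera call takes 0.05 s, during which the arm holds its last target. There are 200 camera calls.

### The job

Two medicine vials have rolled under the clear riser shelf on the treatment-room worktop. Take the flat steel scoop by its black handle, slide it under the shelf so that both vials ride into its pan, and draw it straight out with them aboard; then leave it lying flat and still on the worktop in front of the shelf, with both vials in the pan out in the open. Do not touch the vials with the gripper.

Things in the scene. Friction and masses are not known exactly. Their poses are not given: they have to be found in the camera images.
- scoop: flat steel scoop, 180 g. Origin on its underside, below the middle of its black fin handle; x towards the pan's open front edge at x=140. Fin: 60 long (x), 14 thick (y), top 58 high; grip across y. Pan 150 wide: floor 2 thick, rear wall x=42 (20 high), side walls x=40-110 (15 high). Front 10 mm: ramp, edge about 1 thick, crest 4 high behind it, keeps round things in. (mm)
- vial_a: amber glass vial, paper label, metal cap, lying on its side under the shelf, roughly parallel to the lip; rolls freely. 26 mm across, 45 mm long, 25 g. Origin at its centre, y axis along it. The one nearer the -y end.
- vial_b: amber glass vial, paper label, metal cap, lying on its side under the shelf, roughly parallel to the lip; rolls freely. 26 mm across, 45 mm long, 25 g. Origin at its centre, y axis along it. Beside vial_a, 52 to 60 mm further to +y.
- shelf: fixed clear acrylic shelf. Origin on worktop below middle of front lip, x inwards, y along lip. Board 430 (y) x 170, underside 70, top 76 high; end plates y=+-208; jar near y=-177; stock on top from x=105. Inside, a full-length stop plate leans back 20 deg, lower edge at x=80, 10 high: it holds the vials while the scoop's front passes under; with its edge at x=95-115 they are in the pan. (mm)
Mind the look-alikes: they are no part of the job. What is shaped like the scoop but blue or red is not meant.

How it is judged:
By the outcome, as a careful person would: the job done as asked, in the order asked, and still so for the second after the job is handed in, with the robot touching nothing.
It also fails if it takes over 56 s, if anything falls off the work surface, if the arm or the gripper's body presses on something with over 40 N, if the wrist force passes 120 N, or if a joint passes its speed limit or range.

## Working session

There is one attempt and no reset: what is moved stays moved. The work goes in short steps, Python scripts to look and compute and a tool call to move; the robot and the scene stay as the last step left them, time stands still between calls to the robot, and variables do not carry over. Pictures are saved under pics/ and viewed, at most 10 in all, crops included, and the job is handed in when it is done.

Besides the shell and the picture viewer there is one more tool, called as name([rows], argument=value, ...), one row to a line, values as JSON. step_arm: Moves the arm, as the interface text tells. Its arguments: {"type":"object","properties":{"commands":{"type":"array","items":{"type":"object","properties":{"fingers":{"type":"number"},"dx":{"type":"number"},"dy":{"type":"number"},"dz":{"type":"number"},"roll":{"type":"number"}}}},"squeeze":{"type":"number"}},"required":["commands"]}

```bash
mkdir -p pics; cat > h.py <<'E'
import numpy as np,cv2
from workcell import *
def unproj(c,uv,depth=None,z=None):
    """pixel -> world, by optical-axis depth or on plane z"""
    K=np.array(c["intrinsics"]);T=np.linalg.inv(np.array(c["world_to_cam"]))
    d=(np.array(uv,float)-K[:2,2])/[K[0,0],K[1,1]]
    s=d.copy()
    for _ in range(20): s=d/(1+c["k1"]*(s@s))
    r=T[:3,:3]@[s[0],-s[1],-1];o=T[:3,3]
    t=depth if depth is not None else (z-o[2])/r[2]
    return o+t*r
E
python3 - <<'E'
from h import *
for n in("scene","side"):
    p,d=read_camera(n);cv2.imwrite(f"pics/{n}0.png",p);np.save(f"{n}0.npy",d)
    c=calibration(n);print(n,np.linalg.inv(np.array(c["world_to_cam"])).round(2).tolist(),c["k1"])
print(read_state())
E
```

```text
scene [[0.64, -0.56, 0.53, 1.16], [0.77, 0.47, -0.43, -0.43], [-0.01, 0.68, 0.73, 1.04], [0.0, 0.0, 0.0, 1.0]] -0.10605346018101584
side [[0.69, 0.39, -0.6, -0.42], [-0.72, 0.4, -0.56, -0.61], [0.02, 0.83, 0.56, 0.8], [0.0, 0.0, 0.0, 1.0]] 0.03662930058509426
{'time': 0.1, 'q': array([ 1.18408532e+00,  2.64690313e-01,  1.60526775e+00, -1.83978604e-05,
        1.27371510e+00, -3.68898057e-02]), 'joint_vel': array([ 0.00104512, -0.00219508, -0.00291086, -0.00025444,  0.00144008,
       -0.00197748]), 'joint_torque': array([-3.64312164e-04, -5.16711867e+01, -3.68587196e+01, -6.71195971e-05,
        6.24297943e-03, -7.77966670e-05]), 'tool_pos': array([0.23108694, 0.63348715, 0.23006175]), 'tcp_rot': array([-0.54661851, -3.09324466,  0.00320041]), 'wrist_force': array([-0.06476819, -0.5805941 , -0.32285257]), 'torque': array([-0.00400419,  0.00628447, -0.02772828]), 'grip_force': 0.0, 'width': 0.9976228821935046}
```

View pics/scene0.png

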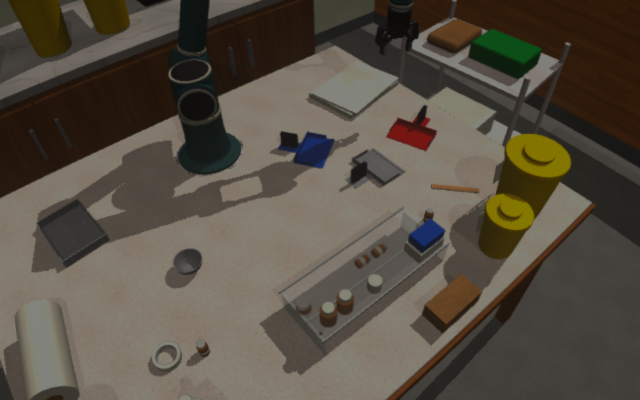

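View pics/side0.png

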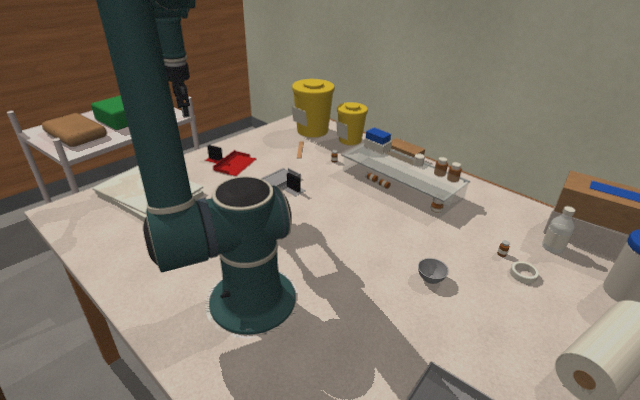

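Candidates in the scene view are the steel/grey scoop at (375,168) with a black fin at (358,173), the red scoop at (413,130) and the blue scoop at (310,148). The steel one fits the description. I'll confirm it in an enlarged crop.

```bash
python3 - <<'E'
from h import *
p=cv2.imread("pics/scene0.png")
g=lambda a:(255*(a/255.)**.6).astype(np.uint8)
cv2.imwrite("pics/c1.png",cv2.resize(g(p[140:200,335:425]),None,fx=8,fy=8,interpolation=cv2.INTER_CUBIC))
cv2.imwrite("pics/c2.png",cv2.resize(g(p[202:350,270:460]),None,fx=4,fy=4,interpolation=cv2.INTER_CUBIC))
E
```

```text
(no output)
```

View pics/c1.png

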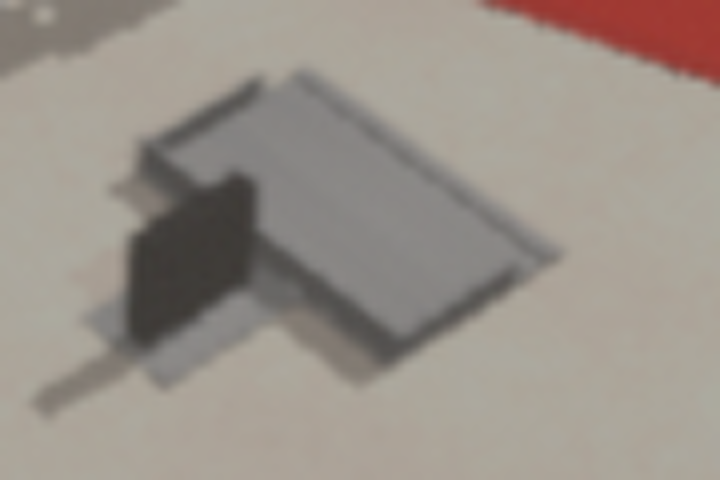

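View pics/c2.png

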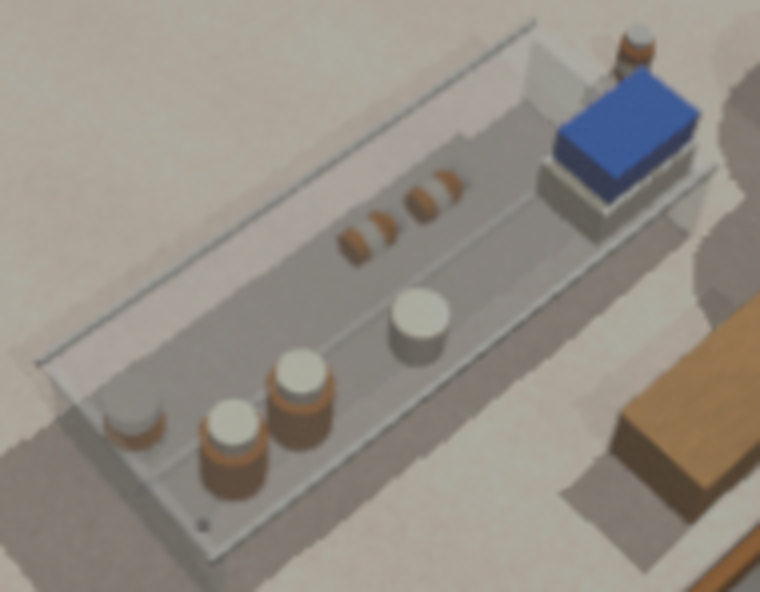

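The crop shows the grey pan with the black fin; front-edge corners are near (373,149) and (405,171.6). The shelf's front lip runs from (280,292.5) to (403.7,207.5), with the vials at about (362,261.5) and (378.7,250.7).

```bash
python3 - <<'E'
from h import *
c=calibration("scene");d=np.load("scene0.npy")
P=lambda x,y,z:unproj(c,(x,y),z=z)
f1=P(373.1,148.75,.001);f2=P(405,171.6,.001);r=P(383.75,185.25,0);l=P(353,158,.02);ft=P(351.6,169.4,.058);fr=P(366,161.6,.058);fb=P(352,183.4,.002)
print("front",f1,f2,np.linalg.norm(f2-f1)); print("rear",r,l); print("fin",ft,fr,fb)
e=(f2-f1)/np.linalg.norm(f2-f1);x=np.array([-e[1],e[0],0]);print("x axis yaw",np.degrees(np.arctan2(x[1],x[0])),"origin",(f1+f2)/2-.14*x)
a=P(280,292.5,.076);b=P(403.75,207.5,.076);print("lip",a,b,np.linalg.norm(b-a)); 
e=(b-a)/np.linalg.norm(b-a);sx=np.array([e[1],-e[0],0]);o=(a+b)/2;print("shelf yaw",np.degrees(np.arctan2(sx[1],sx[0])),o)
for uv in((362,261.5),(378.75,250.75)):
    p=P(*uv,.018);q=p-o;print("vial",p,"in shelf",q@sx,q@e,d[int(uv[1]),int(uv[0])],unproj(c,uv,depth=d[int(uv[1]),int(uv[0])]))
print(unproj(c,(358,172),depth=d[172,358]))
from scipy.spatial.transform import Rotation as R
print(R.from_rotvec(read_state()["tcp_rot"]).as_matrix().round(3))
E
```

```text
front [0.35087603 0.43362778 0.001     ] [0.49825964 0.43592147 0.001     ] 0.14740145668020221
rear [0.49717262 0.34052659 0.        ] [0.35635564 0.33585161 0.02      ]
fin [0.42200009 0.2694319  0.058     ] [0.4248365  0.32731176 0.058     ] [0.42810023 0.26801835 0.002     ]
x axis yaw 90.89160536420027 origin [0.42674635 0.29479158 0.001     ]
lip [ 0.64217846 -0.15837174  0.076     ] [0.64358449 0.26627216 0.076     ] 0.4246462244769443
shelf yaw -0.18971088582106974 [0.64288148 0.05395021 0.076     ]
vial [0.67454548 0.08313365 0.018     ] in shelf 0.03156719657682313 0.02928812506283236 1.1663868 [0.70049782 0.05565646 0.07248873]
vial [0.67794136 0.14210706 0.018     ] in shelf 0.03476779524036216 0.08827245611815966 1.1891613 [0.70351127 0.11174043 0.07206118]
[0.42760632 0.29212003 0.03673429]
[[-0.939  0.343 -0.001]
 [ 0.343  0.939 -0.002]
 [ 0.    -0.002 -1.   ]]
```

step_arm([
  {"fingers":-1,"dx":-0.04,"dy":-0.033,"dz":0.01,"roll":9},
  {"fingers":-1,"dx":-0.08,"dy":-0.067,"dz":0.02,"roll":18},
  {"fingers":-1,"dx":-0.12,"dy":-0.1,"dz":0.03,"roll":27},
  {"fingers":-1,"dx":-0.16,"dy":-0.134,"dz":0.04,"roll":36},
  {"fingers":-1,"dx":-0.2,"dy":-0.167,"dz":0.05,"roll":45},
  {"fingers":-1,"dx":-0.24,"dy":-0.2,"dz":0.06,"roll":54},
  {"fingers":-1,"dx":-0.28,"dy":-0.234,"dz":0.07,"roll":63},
  {"fingers":-1,"dx":-0.3,"dy":-0.251,"dz":0.08,"roll":70.8},
])

```text
time: 1.1
tool_pos: [0.4277, 0.2931, 0.1506]
tcp_rot: [2.245, 2.197, -0.001]
wrist_force: [-0.4, 0.5, 1.2]
width: 1.0
grip_force: 0.0
```

step_arm([
  {"fingers":-1},
  {"fingers":-1},
])

```text
invalid input
```

```bash
python3 - <<'E'
from h import *
from scipy.spatial.transform import Rotation as R
c=calibration("wrist");s=read_state();p,d=read_camera("wrist");np.save("w1.npy",d)
import pickle;pickle.dump(c,open("w1.pkl","wb"))
cv2.imwrite("pics/w1.png",(255*(p/255.)**.6).astype(np.uint8))
print(s["tool_pos"],R.from_rotvec(s["tcp_rot"]).as_matrix().round(3).tolist(),s["q"].round(2),s["time"])
E
```

```text
[0.42774287 0.29307122 0.1505657 ] [[0.021, 1.0, -0.0], [1.0, -0.021, -0.001], [-0.001, -0.0, -1.0]] [ 0.55  0.04  2.02 -0.    1.09  0.57] 1.1
```

View pics/w1.png

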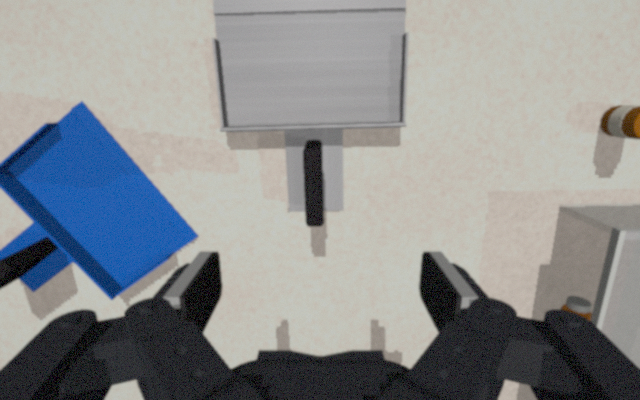

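The wrist view shows the steel scoop ahead. Its fin top runs from (313,142) to (315,224), and the rear wall lies along the row 126 line from (222,130) to (404,124). The blue scoop is at left, clear of the right-hand path; its pan reaches (197,237).

```bash
python3 - <<'E'
from h import *
import pickle
c=pickle.load(open("w1.pkl","rb"));d=np.load("w1.npy")
for uv in((313,142),(315,222),(314,180)): print("fin",unproj(c,uv,z=.058),unproj(c,uv,depth=d[uv[1],uv[0]]))
a,b=unproj(c,(222,129),z=.02),unproj(c,(404,124),z=.02);v=b-a
print("wall",a,b,np.linalg.norm(v),np.degrees(np.arctan2(v[1],v[0])))
print("blue corner",unproj(c,(197,237),z=.003), unproj(c,(60,165),z=.003))
E
```

```text
fin [0.42472577 0.33432611 0.058     ] [0.42390832 0.33046315 0.02452454]
fin [0.42463039 0.27505151 0.058     ] [0.42464186 0.27522117 0.05846211]
fin [0.42471889 0.30715695 0.058     ] [0.42475856 0.30753146 0.05962271]
wall [0.3510476  0.34188742 0.02      ] [0.49685631 0.34275938 0.02      ] 0.14581131129140645 0.34263621726012283
blue corner [0.31264754 0.2421935  0.003     ] [0.19901469 0.3128667  0.003     ]
```

step_arm([
  {"fingers":-1,"dx":0.007,"dy":-0.003,"dz":0.03,"roll":-1.5},
  {"fingers":-1,"dx":0.007,"dy":-0.003,"dz":0.06,"roll":-1.5},
  {"fingers":-1,"dx":0.007,"dy":-0.003,"dz":0.09,"roll":-1.5},
  {"fingers":-1,"dx":0.007,"dy":-0.003,"dz":0.115,"roll":-1.5},
  {"fingers":-1,"dx":0.007,"dy":-0.003,"dz":0.131,"roll":-1.5},
  {"fingers":-1,"dx":0.007,"dy":-0.003,"dz":0.131,"roll":-1.5},
])

```text
time: 1.9
tool_pos: [0.423, 0.3021, 0.019]
tcp_rot: [-2.207, -2.234, 0.005]
wrist_force: [0.5, -0.1, 0.7]
width: 1.004
grip_force: 0.0
```

step_arm([
  {"fingers":1,"dx":0,"dy":0,"dz":0,"roll":0},
  {"fingers":1,"dx":0,"dy":0,"dz":0,"roll":0},
  {"fingers":1,"dx":0,"dy":0,"dz":0,"roll":0},
  {"fingers":1,"dx":0,"dy":0,"dz":0,"roll":0},
  {"fingers":1,"dx":0,"dy":0,"dz":0,"roll":0},
  {"fingers":1,"dx":0,"dy":0,"dz":0,"roll":0},
  {"fingers":1,"dx":0,"dy":0,"dz":0,"roll":0},
  {"fingers":1,"dx":0,"dy":0,"dz":0,"roll":0},
], squeeze=60)

```text
time: 2.9
tool_pos: [0.4248, 0.3029, 0.0209]
tcp_rot: [2.208, 2.234, 0.002]
wrist_force: [-0.5, -1.4, 5.5]
width: 0.156
grip_force: 59.8
```

step_arm([
  {"fingers":1,"dx":0,"dy":0,"dz":-0.01,"roll":0},
  {"fingers":1,"dx":0,"dy":0,"dz":-0.025,"roll":0},
  {"fingers":1,"dx":0,"dy":0,"dz":-0.04,"roll":0},
  {"fingers":1,"dx":0,"dy":0,"dz":-0.055,"roll":0},
  {"fingers":1,"dx":0,"dy":0,"dz":-0.07,"roll":0},
  {"fingers":1,"dx":0,"dy":0,"dz":-0.08,"roll":0},
  {"fingers":1,"dx":0,"dy":0,"dz":-0.08,"roll":0},
])

```text
time: 3.78
tool_pos: [0.425, 0.303, 0.1015]
tcp_rot: [2.208, 2.234, 0.004]
wrist_force: [0.1, 0.7, -2.7]
width: 0.162
grip_force: 58.6
```

step_arm([
  {"fingers":1,"dx":-0.015,"dy":0.003,"dz":0,"roll":6},
  {"fingers":1,"dx":-0.03,"dy":0.006,"dz":0,"roll":12},
  {"fingers":1,"dx":-0.045,"dy":0.009,"dz":0,"roll":18},
  {"fingers":1,"dx":-0.06,"dy":0.012,"dz":0,"roll":24},
  {"fingers":1,"dx":-0.075,"dy":0.015,"dz":0,"roll":30},
  {"fingers":1,"dx":-0.09,"dy":0.018,"dz":0,"roll":36},
  {"fingers":1,"dx":-0.1,"dy":0.02,"dz":0,"roll":42},
  {"fingers":1,"dx":-0.11,"dy":0.022,"dz":0,"roll":48},
])

```text
time: 4.78
tool_pos: [0.4469, 0.1921, 0.0994]
tcp_rot: [-2.928, -1.137, 0.003]
wrist_force: [0.1, -0.1, -1.6]
width: 0.157
grip_force: 58.7
```

step_arm([
  {"fingers":1,"dx":-0.006,"dy":0.008,"dz":0,"roll":6},
  {"fingers":1,"dx":-0.014,"dy":0.018,"dz":0,"roll":13},
  {"fingers":1,"dx":-0.022,"dy":0.029,"dz":0,"roll":20},
  {"fingers":1,"dx":-0.03,"dy":0.04,"dz":0,"roll":27},
  {"fingers":1,"dx":-0.038,"dy":0.05,"dz":0,"roll":34},
  {"fingers":1,"dx":-0.044,"dy":0.059,"dz":0,"roll":39},
  {"fingers":1,"dx":-0.048,"dy":0.064,"dz":0,"roll":42.6},
  {"fingers":1,"dx":-0.048,"dy":0.064,"dz":0,"roll":42.6},
])

```text
time: 5.78
tool_pos: [0.455, 0.1128, 0.0996]
tcp_rot: [3.141, 0.001, -0.002]
wrist_force: [-0.4, 1.1, -2.2]
width: 0.156
grip_force: 58.7
```

```bash
python3 - <<'E'
from h import *
import pickle
c=calibration("wrist");s=read_state();p,d=read_camera("wrist");np.save("w2.npy",d)
pickle.dump(c,open("w2.pkl","wb"))
cv2.imwrite("pics/w2.png",(255*(p/255.)**.6).astype(np.uint8))
print(s["tool_pos"],s["tcp_rot"],s["q"].round(2),s["time"])
E
```

```text
[0.45495135 0.11278134 0.09957508] [ 3.14138459e+00  1.21374752e-03 -2.36548175e-03] [ 0.19 -0.    2.16  0.    0.98  1.76] 5.775
```

View pics/w2.png

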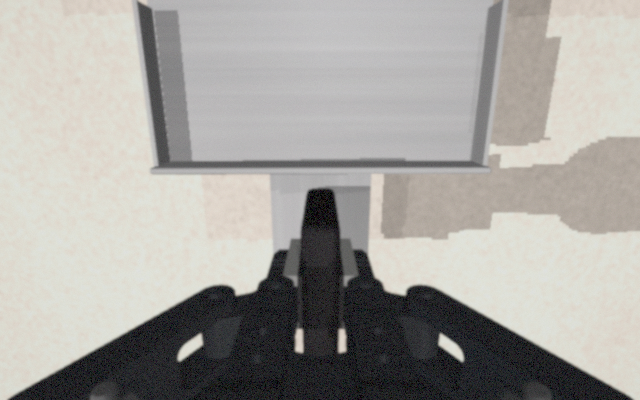

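The scoop is held square: the rear wall runs level from (152,170) to (488,170). I'll check the pan's tilt by depth and recheck the vials' y from the scene and side cameras.

```bash
python3 - <<'E'
from h import *
import pickle
c=pickle.load(open("w2.pkl","rb"));d=np.load("w2.npy")
g=lambda u,v:unproj(c,(u,v),depth=float(np.median(d[v-2:v+3,u-2:u+3])))
for uv in((220,20),(440,20),(220,140),(440,140),(320,20),(320,140)): print(uv,g(*uv).round(4))
for u in(155,485): print("wall",unproj(c,(u,170),depth=d[170,u]).round(4))
# vials from the side camera
p,_=read_camera("side");cv2.imwrite("pics/s2.png",cv2.resize((255*(p[120:220,330:480]/255.)**.6).astype(np.uint8),None,fx=5,fy=5,interpolation=cv2.INTER_CUBIC))
E
```

```text
(220, 20) [0.5602 0.1555 0.0805]
(440, 20) [0.5603 0.0592 0.0806]
(220, 140) [0.508  0.1595 0.0809]
(440, 140) [0.5081 0.0543 0.081 ]
(320, 20) [0.5601 0.1117 0.0808]
(320, 140) [0.508  0.1117 0.0808]
wall [0.497  0.1836 0.099 ]
wall [0.4969 0.039  0.0976]
```

View pics/s2.png

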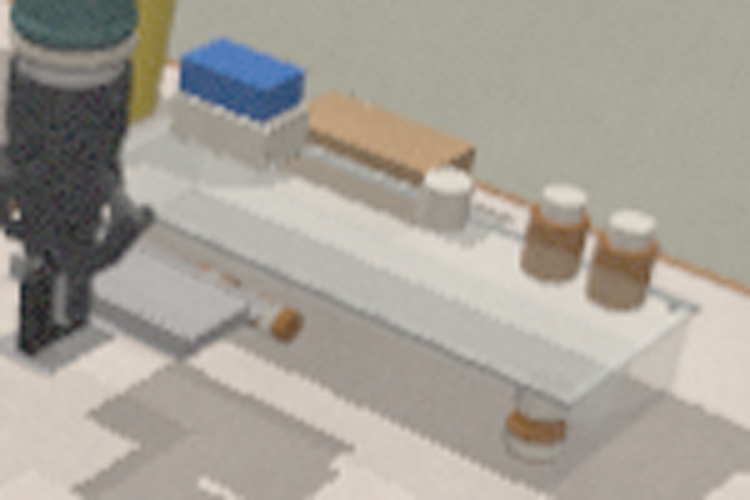

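The side view shows vial_a's cap at crop (287,325), which is full-frame (387.4,185), and the scoop held level in front of the lip.

```bash
python3 - <<'E'
from h import *
c=calibration("side")
print("vial_a end",unproj(c,(387.4,185),z=.013),"lip corner",unproj(c,(444,200.6),z=.076), "cand. lower edge",unproj(c,(444,200.6),z=.07))
E
```

```text
vial_a end [0.67141822 0.07490886 0.013     ] lip corner [ 0.63658425 -0.15867089  0.076     ] cand. lower edge [ 0.64534527 -0.15490094  0.07      ]
```

step_arm([
  {"fingers":1,"dx":0,"dy":0,"dz":0.015,"roll":0},
  {"fingers":1,"dx":0,"dy":0,"dz":0.03,"roll":0},
  {"fingers":1,"dx":0,"dy":0,"dz":0.045,"roll":0},
  {"fingers":1,"dx":0,"dy":0,"dz":0.058,"roll":0},
  {"fingers":1,"dx":0,"dy":0,"dz":0.068,"roll":0},
  {"fingers":1,"dx":0,"dy":0,"dz":0.075,"roll":0},
  {"fingers":1,"dx":0,"dy":0,"dz":0.078,"roll":0},
  {"fingers":1,"dx":0,"dy":0,"dz":0.078,"roll":0},
])

```text
time: 6.88
tool_pos: [0.4557, 0.1132, 0.0223]
tcp_rot: [-3.142, -0.002, -0.0]
wrist_force: [0.2, 0.7, -2.4]
width: 0.16
grip_force: 58.7
```

The two cameras disagree by about 1 cm on vial_a, so I'll compute both vials' ends from the scene picture before sliding in.

```bash
python3 - <<'E'
from h import *
c=calibration("scene")
for n,x,y in(("a-",343,250),("a+",395,222),("b-",410,206),("b+",460,182)):
    print(n,unproj(c,(270+x/4,202+y/4),z=.013))
p,_=read_camera("scene")
cv2.imwrite("pics/c3.png",cv2.resize((255*(p[225:285,335:415]/255.)**.6).astype(np.uint8),None,fx=9,fy=9,interpolation=cv2.INTER_CUBIC))
E
```

```text
a- [0.66853214 0.06627538 0.013     ]
a+ [0.67431302 0.10851979 0.013     ]
b- [0.67121782 0.12543588 0.013     ]
b+ [0.6787698  0.16578651 0.013     ]
```

View pics/c3.png

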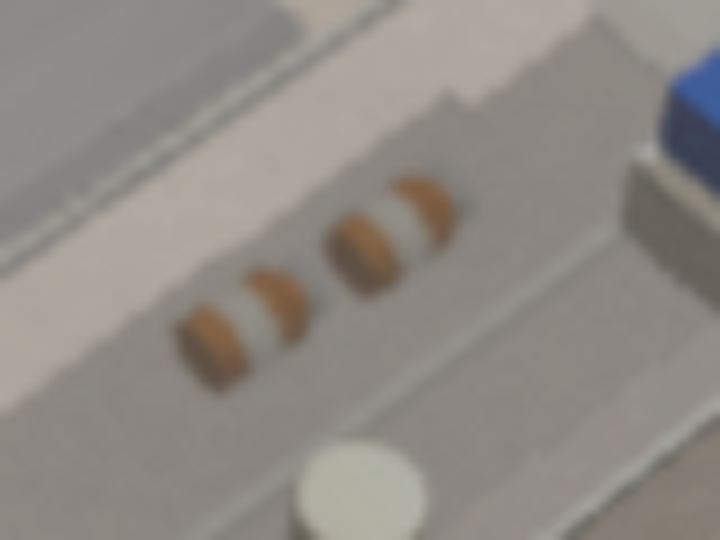

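Each vial's grey cap is at its +y end, at crop (320,295) and (465,200). The pair therefore spans about y 0.069 to 0.174, so I'll shift the scoop 8–9 mm to +y and lower it onto the table.

step_arm([
  {"fingers":1,"dx":0,"dy":-0.005,"dz":0,"roll":0},
  {"fingers":1,"dx":0,"dy":-0.009,"dz":0,"roll":0},
  {"fingers":1,"dx":0,"dy":-0.009,"dz":0.001,"roll":0},
  {"fingers":1,"dx":0,"dy":-0.009,"dz":0.0015,"roll":0},
  {"fingers":1,"dx":0,"dy":-0.009,"dz":0.0015,"roll":0},
])

```text
time: 7.55
tool_pos: [0.4556, 0.1223, 0.0209]
tcp_rot: [-3.141, -0.002, -0.0]
wrist_force: [-0.4, 0.7, -0.3]
width: 0.154
grip_force: 59.0
```

step_arm([
  {"fingers":1,"dx":0.006,"dy":0,"dz":0.0006,"roll":0},
  {"fingers":1,"dx":0.014,"dy":0,"dz":0.0006,"roll":0},
  {"fingers":1,"dx":0.022,"dy":0,"dz":0.0006,"roll":0},
  {"fingers":1,"dx":0.03,"dy":0,"dz":0.0006,"roll":0},
  {"fingers":1,"dx":0.037,"dy":0,"dz":0.0006,"roll":0},
  {"fingers":1,"dx":0.043,"dy":0,"dz":0.0006,"roll":0},
  {"fingers":1,"dx":0.048,"dy":0,"dz":0.0006,"roll":0},
  {"fingers":1,"dx":0.052,"dy":0,"dz":0.0006,"roll":0},
], squeeze=80)

```text
time: 8.55
tool_pos: [0.5073, 0.1222, 0.021]
tcp_rot: [3.142, 0.001, -0.002]
wrist_force: [-6.4, -0.1, 8.4]
width: 0.151
grip_force: 78.4
```

step_arm([
  {"fingers":1,"dx":0.004,"dy":0,"dz":0,"roll":0},
  {"fingers":1,"dx":0.008,"dy":0,"dz":0,"roll":0},
  {"fingers":1,"dx":0.012,"dy":0,"dz":0,"roll":0},
  {"fingers":1,"dx":0.016,"dy":0,"dz":0,"roll":0},
  {"fingers":1,"dx":0.02,"dy":0,"dz":0,"roll":0},
  {"fingers":1,"dx":0.024,"dy":0,"dz":0,"roll":0},
  {"fingers":1,"dx":0.028,"dy":0,"dz":0,"roll":0},
  {"fingers":1,"dx":0.032,"dy":0,"dz":0,"roll":0},
])

```text
time: 9.55
tool_pos: [0.5392, 0.1223, 0.0209]
tcp_rot: [3.142, 0.001, -0.002]
wrist_force: [-4.9, 0.2, 7.3]
width: 0.154
grip_force: 78.4
```

step_arm([
  {"fingers":1,"dx":0.004,"dy":0,"dz":0,"roll":0},
  {"fingers":1,"dx":0.008,"dy":0,"dz":0,"roll":0},
  {"fingers":1,"dx":0.012,"dy":0,"dz":0,"roll":0},
  {"fingers":1,"dx":0.016,"dy":0,"dz":0,"roll":0},
  {"fingers":1,"dx":0.02,"dy":0,"dz":0,"roll":0},
  {"fingers":1,"dx":0.024,"dy":0,"dz":0,"roll":0},
  {"fingers":1,"dx":0.028,"dy":0,"dz":0,"roll":0},
  {"fingers":1,"dx":0.032,"dy":0,"dz":0,"roll":0},
])

```text
time: 10.55
tool_pos: [0.5709, 0.1223, 0.021]
tcp_rot: [3.141, 0.001, -0.003]
wrist_force: [-5.4, -0.1, 8.0]
width: 0.158
grip_force: 78.6
```

step_arm([
  {"fingers":1,"dx":0.005,"dy":0,"dz":0,"roll":0},
  {"fingers":1,"dx":0.01,"dy":0,"dz":0,"roll":0},
  {"fingers":1,"dx":0.015,"dy":0,"dz":0,"roll":0},
  {"fingers":1,"dx":0.02,"dy":0,"dz":0,"roll":0},
  {"fingers":1,"dx":0.025,"dy":0,"dz":0,"roll":0},
  {"fingers":1,"dx":0.03,"dy":0,"dz":0,"roll":0},
  {"fingers":1,"dx":0.034,"dy":0,"dz":0,"roll":0},
  {"fingers":1,"dx":0.034,"dy":0,"dz":0,"roll":0},
])

```text
time: 11.55
tool_pos: [0.6061, 0.1223, 0.021]
tcp_rot: [-3.142, -0.001, -0.001]
wrist_force: [-2.5, 0.1, 5.4]
width: 0.155
grip_force: 78.2
```

```bash
python3 - <<'E'
from h import *
p,_=read_camera("scene")
q,_=read_camera("wrist")
f=lambda a:(255*(a/255.)**.6).astype(np.uint8)
a=cv2.resize(f(p[210:300,320:430]),(600,490),interpolation=cv2.INTER_CUBIC)
b=cv2.resize(f(q),(600,375))[:110]
cv2.imwrite("pics/in.png",np.vstack([a,b]))
E
```

```text
(no output)
```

View pics/in.png

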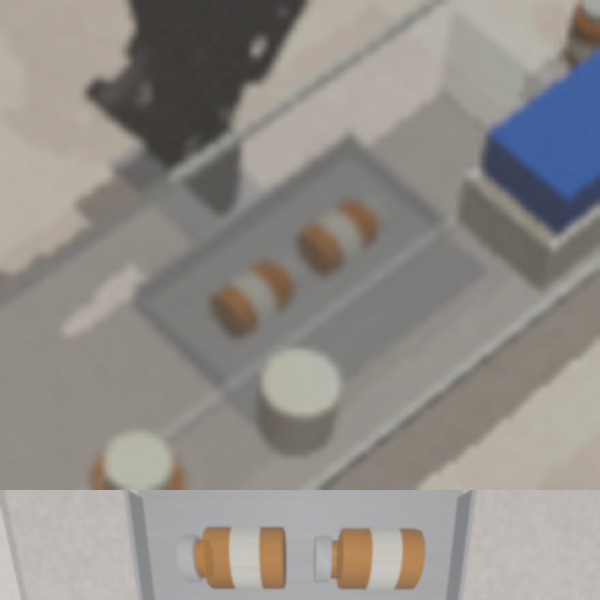

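Both vials are inside the pan (wrist strip, at about (235,557) and (370,558)). Now I'll draw it straight out, gently.

step_arm([
  {"fingers":1,"dx":-0.001,"dy":0,"dz":0,"roll":0},
  {"fingers":1,"dx":-0.003,"dy":0,"dz":0,"roll":0},
  {"fingers":1,"dx":-0.006,"dy":0,"dz":0,"roll":0},
  {"fingers":1,"dx":-0.01,"dy":0,"dz":0,"roll":0},
  {"fingers":1,"dx":-0.014,"dy":0,"dz":0,"roll":0},
  {"fingers":1,"dx":-0.018,"dy":0,"dz":0,"roll":0},
  {"fingers":1,"dx":-0.022,"dy":0,"dz":0,"roll":0},
  {"fingers":1,"dx":-0.026,"dy":0,"dz":0,"roll":0},
])

```text
time: 12.65
tool_pos: [0.5804, 0.1225, 0.021]
tcp_rot: [-3.141, -0.002, -0.004]
wrist_force: [3.7, 1.3, 5.0]
width: 0.153
grip_force: 78.2
```

step_arm([
  {"fingers":1,"dx":-0.004,"dy":0,"dz":0,"roll":0},
  {"fingers":1,"dx":-0.008,"dy":0,"dz":0,"roll":0},
  {"fingers":1,"dx":-0.012,"dy":0,"dz":0,"roll":0},
  {"fingers":1,"dx":-0.016,"dy":0,"dz":0,"roll":0},
  {"fingers":1,"dx":-0.02,"dy":0,"dz":0,"roll":0},
  {"fingers":1,"dx":-0.024,"dy":0,"dz":0,"roll":0},
  {"fingers":1,"dx":-0.028,"dy":0,"dz":0,"roll":0},
  {"fingers":1,"dx":-0.032,"dy":0,"dz":0,"roll":0},
])

```text
time: 13.65
tool_pos: [0.5485, 0.1225, 0.021]
tcp_rot: [-3.141, -0.002, -0.004]
wrist_force: [3.9, 0.3, 4.1]
width: 0.152
grip_force: 78.2
```

step_arm([
  {"fingers":1,"dx":-0.004,"dy":0,"dz":0,"roll":0},
  {"fingers":1,"dx":-0.008,"dy":0,"dz":0,"roll":0},
  {"fingers":1,"dx":-0.012,"dy":0,"dz":0,"roll":0},
  {"fingers":1,"dx":-0.016,"dy":0,"dz":0,"roll":0},
  {"fingers":1,"dx":-0.02,"dy":0,"dz":0,"roll":0},
  {"fingers":1,"dx":-0.024,"dy":0,"dz":0,"roll":0},
  {"fingers":1,"dx":-0.028,"dy":0,"dz":0,"roll":0},
  {"fingers":1,"dx":-0.032,"dy":0,"dz":0,"roll":0},
])

```text
time: 14.65
tool_pos: [0.5165, 0.1225, 0.021]
tcp_rot: [-3.141, -0.002, -0.004]
wrist_force: [4.2, 0.4, 4.8]
width: 0.154
grip_force: 78.3
```

step_arm([
  {"fingers":1,"dx":-0.004,"dy":0,"dz":0,"roll":0},
  {"fingers":1,"dx":-0.008,"dy":0,"dz":0,"roll":0},
  {"fingers":1,"dx":-0.012,"dy":0,"dz":0,"roll":0},
  {"fingers":1,"dx":-0.016,"dy":0,"dz":0,"roll":0},
  {"fingers":1,"dx":-0.02,"dy":0,"dz":0,"roll":0},
  {"fingers":1,"dx":-0.024,"dy":0,"dz":0,"roll":0},
  {"fingers":1,"dx":-0.028,"dy":0,"dz":0,"roll":0},
  {"fingers":1,"dx":-0.032,"dy":0,"dz":0,"roll":0},
])

```text
time: 15.65
tool_pos: [0.4845, 0.1225, 0.021]
tcp_rot: [-3.141, -0.002, -0.004]
wrist_force: [4.3, -0.2, 5.1]
width: 0.152
grip_force: 78.3
```

step_arm([
  {"fingers":1,"dx":-0.004,"dy":0,"dz":0,"roll":0},
  {"fingers":1,"dx":-0.008,"dy":0,"dz":0,"roll":0},
  {"fingers":1,"dx":-0.012,"dy":0,"dz":0,"roll":0},
  {"fingers":1,"dx":-0.016,"dy":0,"dz":0,"roll":0},
  {"fingers":1,"dx":-0.019,"dy":0,"dz":0,"roll":0},
  {"fingers":1,"dx":-0.021,"dy":0,"dz":0,"roll":0},
  {"fingers":1,"dx":-0.022,"dy":0,"dz":0,"roll":0},
  {"fingers":1,"dx":-0.022,"dy":0,"dz":-0.0006,"roll":0},
])

```text
time: 16.65
tool_pos: [0.4615, 0.1223, 0.0209]
tcp_rot: [-3.141, -0.002, -0.001]
wrist_force: [5.7, 1.1, 2.9]
width: 0.154
grip_force: 78.6
```

```bash
python3 - <<'E'
from h import *
q,d=read_camera("wrist")
o=cv2.inRange(cv2.cvtColor(q,cv2.COLOR_BGR2HSV),(5,120,60),(25,255,255))
n,_,s,c=cv2.connectedComponentsWithStats(o);print([(s[i].tolist()) for i in range(1,n) if s[i][4]>100])
print(read_state()["tool_pos"],read_state()["time"])
E
```

```text
[[207, 40, 43, 64, 2063], [277, 41, 26, 64, 1560], [354, 42, 43, 63, 2358], [422, 42, 32, 63, 1403]]
[0.46143731 0.12231724 0.02095795] 16.7
```

Both vials are in the pan. I'll open the fingers and rise clear.

step_arm([
  {"fingers":0.6,"dx":0,"dy":0,"dz":0,"roll":0},
  {"fingers":0.5,"dx":0,"dy":0,"dz":0,"roll":0},
  {"fingers":0.4,"dx":0,"dy":0,"dz":0,"roll":0},
  {"fingers":0.2,"dx":0,"dy":0,"dz":0,"roll":0},
  {"fingers":0,"dx":0,"dy":0,"dz":0,"roll":0},
  {"fingers":-0.3,"dx":0,"dy":0,"dz":0,"roll":0},
  {"fingers":-0.3,"dx":0,"dy":0,"dz":0,"roll":0},
])

```text
time: 17.58
tool_pos: [0.4616, 0.1222, 0.0208]
tcp_rot: [-3.142, -0.002, -0.0]
wrist_force: [-0.5, -0.5, -0.6]
width: 0.65
grip_force: 0.0
```

step_arm([
  {"fingers":-0.3,"dx":0,"dy":0,"dz":-0.01,"roll":0},
  {"fingers":-0.3,"dx":0,"dy":0,"dz":-0.03,"roll":0},
  {"fingers":-0.3,"dx":0,"dy":0,"dz":-0.05,"roll":0},
  {"fingers":-0.3,"dx":0,"dy":0,"dz":-0.08,"roll":0},
  {"fingers":-0.3,"dx":0,"dy":0,"dz":-0.11,"roll":0},
  {"fingers":-0.3,"dx":0,"dy":0,"dz":-0.14,"roll":0},
  {"fingers":-0.3,"dx":0,"dy":0,"dz":-0.15,"roll":0},
  {"fingers":-0.3,"dx":0,"dy":0,"dz":-0.15,"roll":0},
])

```text
time: 18.58
tool_pos: [0.462, 0.1223, 0.1715]
tcp_rot: [-3.141, -0.002, -0.003]
wrist_force: [-0.7, -0.7, 0.3]
width: 0.652
grip_force: 0.0
```

```bash
python3 - <<'E'
from h import *
q,_=read_camera("wrist");p,_=read_camera("scene")
f=lambda a:(255*(a/255.)**.6).astype(np.uint8)
cv2.imwrite("pics/end.png",np.vstack([cv2.resize(f(q),(480,300)),cv2.resize(f(p[150:330,240:468]),(480,300))[:,:480]]))
E
```

```text
(no output)
```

View pics/end.png

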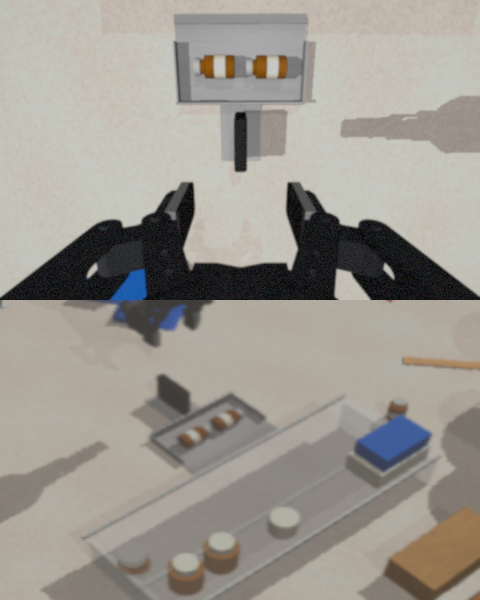

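The scoop lies flat in front of the shelf, with both vials in the pan at (215,67) and (272,67), and the gripper is clear. Next I'll wait a moment, check that nothing is moving, and hand in.

step_arm([
  {"fingers":-0.3,"dx":0,"dy":0,"dz":0,"roll":0},
  {"fingers":-0.3,"dx":0,"dy":0,"dz":0,"roll":0},
  {"fingers":-0.3,"dx":0,"dy":0,"dz":0,"roll":0},
  {"fingers":-0.3,"dx":0,"dy":0,"dz":0,"roll":0},
])

```text
time: 19.18
tool_pos: [0.4615, 0.1222, 0.1706]
tcp_rot: [3.141, 0.002, -0.001]
wrist_force: [-0.2, -0.5, -0.9]
width: 0.647
grip_force: 0.0
```

```bash
python3 - <<'E'
from h import *
def c():
    q=read_camera("wrist")[0][:140,230:410];o=cv2.inRange(cv2.cvtColor(q,cv2.COLOR_BGR2HSV),(5,120,60),(25,255,255));return np.argwhere(o).mean(0)
a=c();[read_camera("wrist") for _ in range(8)];b=c();print(a,b)
if np.abs(a-b).max()<.4: print(finish_job())
E
```

```text
[87.12786003 93.34791386] [87.35278337 93.68209256]
the job is handed in; nothing more can be done
None
```

The job is handed in at about 20 s of the 56 s: the steel scoop lies flat and still in front of the shelf with both vials in its pan, and the gripper is clear and never touched them.

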